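# Turn the status flag over to green

## Robot

A 6-joint arm with a two-finger parallel gripper is mounted at the origin on a cart in front of the work surface, level with it; the furniture and walls round the work are solid. World frame = base frame: x ahead of the robot, y to its left, z up, the work surface at z = 0. Lengths are in mm, angles in rad, forces in N, time in s.
With the tool pointing down it reaches from about 250 to 725 mm from the base axis. Payload 4 kg.
Tool frame: the origin (TCP) lies where the fingers leave the gripper's body, on its centre line; the fingertips stand 73 mm ahead of it and the grasp point (between the pads) lies 54 mm ahead of it; z points along the fingers, y is the line along which they close (so a half turn about z gives the same grasp; the last joint's range is limited). The gripper opens to 85 mm and grips with 20 to 120 N. Pads are 22 mm wide; open, the fingers measure 114 mm over their backs; the gripper's body (76 mm by 85 mm) begins 54 mm behind the grasp point. The pads swing forward as they close: fully open they stand 13 mm farther back than shut.
Start: joints at [-1.339, 0.241, 0.005, 1.335, 0, 1.571], TCP at [114.863, -486.627, 303.906] pointing down, gripper open.
Joint ranges: [-2.72, 2.72], [-1.05, 1.87], [-1.09, 1.28], [-1.99, 2.15], [-1.42, 1.44], [-3.14, 3.14]. Speed limits (rad/s): [2.79, 2.79, 3.14, 3.14, 3.14, 3.14].

## Interface

Orientations are given as [roll, pitch, yaw] about the fixed x, y, z axes, in that order (R = Rz(yaw) Ry(pitch) Rx(roll)).
In Python, from plant import bot gives the robot as it stands.
- The arm moves only by the tool step_arm, never from a script. Its argument "moves" is a list of rows, each an object of numbers: "tx", "ty", "tz": the shift along the tool's x, y, z in m; "twist": the turn about the tool's z in degrees. A call has 1 to 5 rows; each row shifts and turns the commanded pose from where the row before left it, along the tool's axes as they then stand; what a row does not reach is not made up. A row lasts 1/8 s, in which the tool goes at most 62.5 mm and 10.7 degrees, less where a joint would pass 70% of its speed; a pose out of reach is approached as far as the arm can. A call is refused whole if a number of a shift passes 0.0625 or a number of a turn 10.7, either way. A call with a gripper value outside its range is refused whole. "hand" is the closure in counts, from 0 (fully open) to 255 (shut), set as the call begins (left out, the last holds). The fingers move at their own pace and stop on an object; "squeeze" is the grip in N (left out, the last holds). Time passes only in rows, so rows that do not move let the fingers close. It gives the time, the measured TCP pose, the force, the opening and the grip force at its end, in the units of the state.
- bot.sense(): the state, without advancing time (a new reading comes with each control period).
- bot.capture(name): name is "scene" or "top" or "wrist"; returns the picture (384x512x3 uint8, red, green, blue); there is no depth.
- bot.camera_params(name): a dict with "vertical_fov" (degrees; the focal length in pixels is half the picture's height over the tangent of half this angle, whatever the lens; pixels are square), "cx", "cy" (the principal point, pixels), "k1" (the pictures are not rectified: a ray, as slopes to the right and down, at radius r is drawn at 1 + k1 r^2 times it, then the intrinsics apply), "cam_to_world" (4x4, takes a point from camera to world coordinates). Camera axes: x right, y up, looking along -z (the intrinsics and any distortion apply to the point x, -y, -z); pixel columns grow to the right and rows downward; lengths in mm; the calibration is good to about 2 mm. A picture is of the moment at which its call begins: read the wrist's pose just before it. camera_params takes no time and is no camera call; for the wrist camera it gives the pose at the moment of the call.
- bot.sign_off(): hands the job in; it is judged then, once.
The state is a dict: "time_s": time; "joint_pos": joint angles; "joint_velocities": joint speeds; "joint_efforts": joint torques, N m; "eef_pos": TCP position; "orientation": TCP orientation; "force": force on the tool from outside, world axes, zero at the start; "wrist_torque": the same for the moment, N m; "opening": finger opening in mm; "gripper_force": force on a finger pad.
Only numpy, scipy, OpenCV 4.12 (cv2) and the standard library are available. Lean on these libraries where they do the work, as an engineer would, in place of code of your own. Each camera call takes 0.05 s, during which the arm holds its last target. There are 200 camera calls.

## Task

The screws in the tin have passed inspection: turn the hinged status paddle on the grey stand right over its pivot, from its red face to its green face, so that it comes to rest lying flat on the other side with green up. Work it only by pressing and pushing gently with the fingertips or the outside of the fingers, without gripping it, and leave the tin, the bottle and the square where they are.

Things in the scene. Friction and masses are not known exactly. Their poses are not given: they have to be found in the camera images.
- stand: grey stand, fixed to the bench: base 110 (x) x 150 (y) x 12 mm, origin at the centre of its underside. Pivot along the stand's x, 95 mm above the origin, between two dark posts (20 mm wide along y, outer faces 50 mm either side of the centre, tops 103 mm up). The paddle starts level on the stand's +y side and must end level on its -y side
- flag_pivot (a point): centre of the pivot axle, 95 mm above the bench; same axes as the stand, does not move
- flag (a joint): angle of the paddle about the pivot: 0 = level towards the stand's +y, red up (start); pi/2 = upright; pi = level towards -y, green up; firm stops at 0 and pi. Paddle and tail weigh about 0.12 kg on a stiff pivot: let go within 20 degrees of upright it stays there, within 35 degrees of level it drops on to its stop
- flag_edge (a point): middle of the paddle's free edge, 75 mm from the pivot; moves with it. The paddle is a plate 66 mm wide (along the pivot), 6 mm thick, from 7 to 75 mm from the pivot, with air below; one face red with a white bar, the other green with a white disc
- flag_tail (a point): centre of the black thumb pad (34 x 20 x 6 mm) on the steel tail, 57 mm from the pivot; the tail ends at 62 mm. Rigid with the paddle, 135 degrees ahead of it: at the start it points to -y and 45 degrees up; pressing it down with a few newtons raises the paddle (tail level: paddle at 45 degrees; 20 degrees below level: 65). Later it passes below the pivot, clear of the base
- screw_tin: open round steel tin of screws, 76 mm across, 50 mm high, origin at the centre of its underside; leave alone
- marking_blue: small blue bottle with a black cap, 33 mm across, 68 mm high, origin at the centre of its underside; leave alone
- try_square: steel try square lying flat, 152 x 90 x 14 mm, origin under its centre; leave alone
Mind the look-alikes: they are no part of the job. Of the things shaped like the stand, the grey one is meant.

How it is judged:
By the outcome, as a careful person would: the job done as asked, in the order asked, and still so for the second after the job is handed in, with the robot touching nothing.
It also fails if it takes over 38 s, if anything falls off the work surface, if the arm or the gripper's body presses on something with over 40 N, if the wrist force passes 120 N, or if a joint passes its speed limit or range.

## Working session

There is one attempt and no reset: what is moved stays moved. The work goes in short steps, Python scripts to look and compute and a tool call to move; the robot and the scene stay as the last step left them, time stands still between calls to the robot, and variables do not carry over. Pictures are saved under pics/ and viewed, at most 10 in all, crops included, and the job is handed in when it is done.

Besides the shell and the picture viewer there is one more tool, called after "Emit:" by a JSON object that holds its "name" and its "arguments", one argument or row to a line. step_arm: Moves the arm, as the interface text tells. Its arguments: {"type":"object","properties":{"moves":{"type":"array","items":{"type":"object","properties":{"tx":{"type":"number"},"ty":{"type":"number"},"tz":{"type":"number"},"twist":{"type":"number"}}}},"hand":{"type":"number"},"squeeze":{"type":"number"}},"required":["moves"]}

```bash
mkdir -p pics; ls; python3 - <<'E'
from plant import bot
import cv2,numpy as np
print(bot.sense())
for n in("scene","top"):
    im=bot.capture(n);cv2.imwrite(f"pics/{n}0.png",im[:,:,::-1])
    p=bot.camera_params(n);print(n,{k:np.round(v,3).tolist() for k,v in p.items()})
E
```

```text
pics
{'time_s': 0.0, 'joint_pos': array([-1.33901943e+00,  2.41437753e-01,  3.74228530e-03,  1.33520887e+00,
       -7.14679333e-06,  1.57077778e+00]), 'joint_velocities': array([ 2.52902280e-04, -3.79607662e-04, -5.64765263e-05, -5.68603181e-04,
       -4.78823677e-04, -1.76145306e-04]), 'joint_efforts': array([-2.36235428e-04, -3.72315466e+01,  2.52408689e+01,  1.70976348e-02,
       -7.03830619e-05, -6.53532652e-06]), 'eef_pos': array([ 114.74305049, -486.16853188,  303.00732197]), 'orientation': array([-3.13948464e+00,  7.10768508e-06,  2.31795456e-01]), 'force': array([ 0.81114638,  0.49805953, -0.06170323]), 'wrist_torque': array([-0.05439914, -0.04260845, -0.04837185]), 'gripper_force': 0.0, 'opening': 85.2195350647081}
scene {'vertical_fov': 53.249, 'cx': 251.988, 'cy': 197.739, 'k1': -0.091, 'cam_to_world': [[0.914, 0.296, -0.277, 339.421], [-0.405, 0.696, -0.593, -415.442], [0.017, 0.655, 0.756, 740.721], [0.0, 0.0, 0.0, 1.0]]}
top {'vertical_fov': 53.64, 'cx': 254.963, 'cy': 190.768, 'k1': -0.129, 'cam_to_world': [[0.014, 0.988, -0.157, 421.52], [-1.0, 0.014, -0.001, 87.771], [0.001, 0.157, 0.988, 1038.055], [0.0, 0.0, 0.0, 1.0]]}
```

View pics/scene0.png

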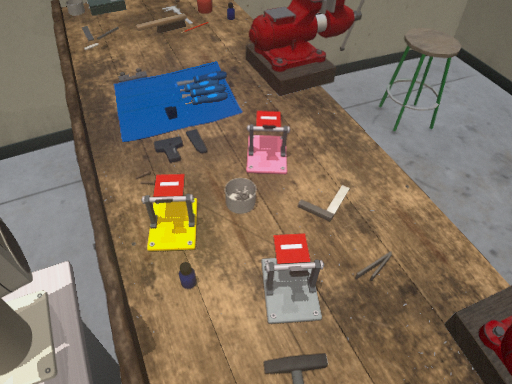

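View pics/top0.png

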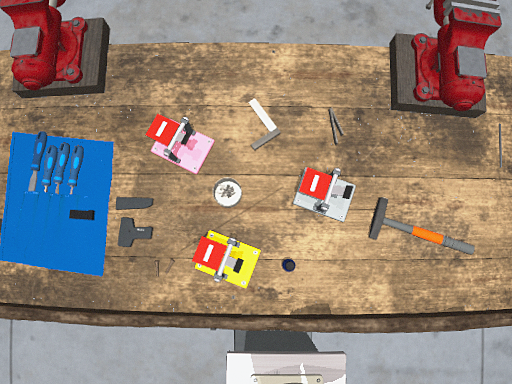

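Candidates: the grey stand at scene (292,280) / top (325,193), the yellow one at scene (172,215) / top (227,258), and the pink one at scene (267,145) / top (182,143). I choose the grey one. Next I measure its red plate (top face at z=98) in both views.

```bash
cat > h.py <<'E'
import numpy as np,cv2
from plant import bot
def cal(n):
    p=bot.camera_params(n);f=192/np.tan(np.radians(p["vertical_fov"])/2)
    return p,f
def rays(n,px):
    p,f=cal(n);px=np.atleast_2d(px).astype(float)
    d=(px-[p["cx"],p["cy"]])/f;u=d.copy()
    for _ in range(20):u=d/(1+p["k1"]*(u**2).sum(1,keepdims=True))
    M=np.array(p["cam_to_world"]);v=np.c_[u[:,0],-u[:,1],-np.ones(len(u))]@M[:3,:3].T
    return M[:3,3],v
def onplane(n,px,z):
    o,v=rays(n,px);return (o+v*((z-o[2])/v[:,2:]))[:,:2]
def proj(n,P):
    p,f=cal(n);M=np.array(p["cam_to_world"]);c=(np.atleast_2d(P)-M[:3,3])@M[:3,:3]
    u=np.c_[c[:,0],-c[:,1]]/-c[:,2:];u=u*(1+p["k1"]*(u**2).sum(1,keepdims=True))
    return u*f+[p["cx"],p["cy"]]
def redmask(im):
    h=cv2.cvtColor(im,cv2.COLOR_RGB2HSV);return (((h[...,0]<8)|(h[...,0]>172))&(h[...,1]>150)&(h[...,2]>90)).astype(np.uint8)
E
python3 - <<'E'
from h import *
for n,c in(("top",(317,182)),("scene",(291,249))):
    im=cv2.imread(f"pics/{n}0.png")[:,:,::-1].copy()
    m=redmask(im);k=np.zeros_like(m);k[c[1]-30:c[1]+30,c[0]-30:c[0]+30]=1;m*=k
    cs,_=cv2.findContours(m,0,2);q=max(cs,key=cv2.contourArea)[:,0]
    P=onplane(n,q,98.).astype(np.float32);print(n,cv2.minAreaRect(P),cv2.boxPoints(cv2.minAreaRect(P)).round(1).tolist())
    # base grey: hull corners
    h=cv2.cvtColor(im,cv2.COLOR_RGB2HSV)
    crop=im[c[1]-40:c[1]+80,c[0]-60:c[0]+60] if n=="scene" else im[c[1]-40:c[1]+60,c[0]-40:c[0]+60]
    cv2.imwrite(f"pics/c_{n}.png",cv2.resize(crop[:,:,::-1],None,fx=5,fy=5,interpolation=cv2.INTER_CUBIC))
E
python3 - <<'E'
import cv2,numpy as np
a=cv2.imread("pics/c_top.png");b=cv2.imread("pics/c_scene.png")
a=cv2.resize(a,(400,400));b=cv2.resize(b,(400,400));cv2.imwrite("pics/cc.png",np.hstack([a,b]))
E
```

```text
top ((592.6558227539062, -63.46419143676758), (67.93536376953125, 66.49777221679688), 70.01762390136719) [[549.7999877929688, -84.0], [612.2999877929688, -106.69999694824219], [635.5, -42.900001525878906], [573.0, -20.200000762939453]]
scene ((593.8485107421875, -62.18250274658203), (68.74433135986328, 66.45413970947266), 70.82515716552734) [[551.2000122070312, -83.69999694824219], [613.9000244140625, -105.5999984741211], [636.5, -40.599998474121094], [573.7999877929688, -18.799999237060547]]
```

View pics/cc.png

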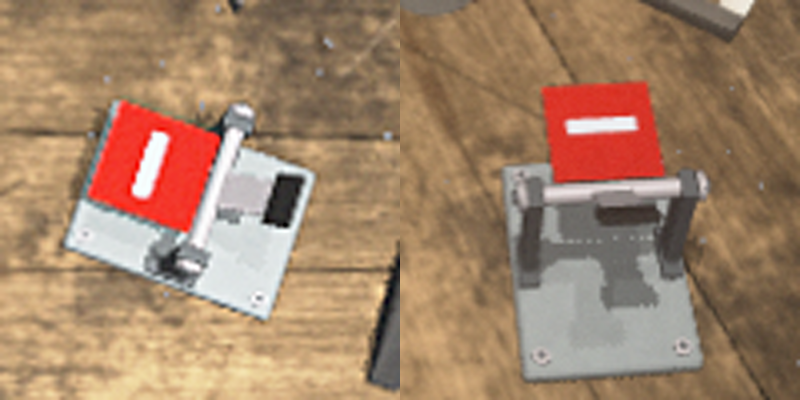

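Both views agree to within about 1.5 mm, and the plate measures 68x66 mm as it should. That puts the stand yaw near -19.6° and the pivot near (579.5,-101.4). The crop confirms the grey stand, with the red face and white bar towards +y and the black pad towards -y. I'll shut the fingers and twist so that tool x lies along the stand's +y (yaw 70.4°).

Emit:
{"name": "step_arm", "arguments": {
  "moves": [
    {"twist":-10.5},
    {"twist":-10.5},
    {"twist":-10.5},
    {"twist":-10.5},
    {"twist":-10.5}
  ],
  "hand": 255,
  "squeeze": 20
}}

```text
invalid input at $.moves[0]: expected keys tx, ty, tz, twist
```

Emit:
{"name": "step_arm", "arguments": {
  "moves": [
    {"twist":-4.6},
    {}
  ]
}}

```text
invalid input at $.moves[0]: expected keys tx, ty, tz, twist
```

```bash
cat > st.py <<'E'
from h import *
Y=np.radians(-19.8);ex=np.array([np.cos(Y),np.sin(Y),0]);ey=np.array([-np.sin(Y),np.cos(Y),0]);piv=np.array([579.5,-101.2,95])
def rep():
    s=bot.sense();d=s["eef_pos"]-piv
    print("t",round(s["time_s"],2),"tip rel pivot: y(tool x)",round(d@ey,1),"x(tool y)",round(d@ex,1),"tip z",round(s["eef_pos"][2]-73,1),"ori",np.degrees(s["orientation"]).round(1),"F",s["force"].round(1),"j",s["joint_pos"].round(2),s["opening"])
E
python3 - <<'E'
from st import *
rep()
M=np.array(bot.camera_params("wrist")["cam_to_world"]);d=M[:3,3]-bot.sense()["eef_pos"]
print("wrist cam off: y",d@ey,"x",d@ex,"z",d[2])
im=cv2.imread("pics/top0.png")[:,:,::-1];m=(im.max(2)<50).astype(np.uint8)
n,l,s,c=cv2.connectedComponentsWithStats(m)
p=proj("top",piv-40.3*ey+[0,0,40.3+3]);print("pad pred px",p)
for i in range(1,n):
    if np.hypot(*(c[i]-p[0]))<30:print(c[i],s[i])
E
```

```text
t 0.1 tip rel pivot: y(tool x) -519.7 x(tool y) -306.8 tip z 230.1 ori [-179.9    0.    13.3] F [-0.6 -0.2 -0.2] j [-1.34  0.24  0.    1.34 -0.    1.57] 85.776494280168
wrist cam off: y 45.053654626918075 x 70.13467884987703 z 68.42369731508091
pad pred px [[349.0889753  191.47234724]]
[331.8 173.4] [331 172   2   4   5]
[347.         191.69642857] [343 186   9  13  56]
```

Emit:
{"name": "step_arm", "arguments": {
  "moves": [
    {"tx":0,"ty":0,"tz":0,"twist":-10.5},
    {"tx":0,"ty":0,"tz":0,"twist":-10.5},
    {"tx":0,"ty":0,"tz":0,"twist":-10.5},
    {"tx":0,"ty":0,"tz":0,"twist":-10.5},
    {"tx":0,"ty":0,"tz":0,"twist":-10.5}
  ],
  "hand": 255,
  "squeeze": 20
}}

```text
time_s: 0.72
eef_pos: [114.8, -486.3, 303.3]
orientation: [-3.141, -0.001, 1.154]
force: [-0.4, 0.6, 0.3]
opening: 0.0
gripper_force: 0.0
```

Emit:
{"name": "step_arm", "arguments": {
  "moves": [
    {"tx":0,"ty":0,"tz":0,"twist":-4.4},
    {"tx":0,"ty":0,"tz":0,"twist":0}
  ]
}}

```text
time_s: 0.98
eef_pos: [114.8, -486.4, 303.4]
orientation: [-3.141, -0.001, 1.224]
force: [-0.1, 0.7, -0.1]
opening: 0.1
gripper_force: 0.0
```

```bash
python3 -c "
from st import *
rep()"
```

```text
t 0.97 tip rel pivot: y(tool x) -519.8 x(tool y) -306.7 tip z 230.4 ori [-1.80e+02 -1.00e-01  7.01e+01] F [-0.1  0.7 -0.1] j [-1.34  0.24  0.    1.34 -0.    0.58] 0.07908674333341545
```

Emit:
{"name": "step_arm", "arguments": {
  "moves": [
    {"tx":0.0475,"ty":0.0307,"tz":0,"twist":0},
    {"tx":0.0475,"ty":0.0307,"tz":0,"twist":0},
    {"tx":0.0475,"ty":0.0307,"tz":0,"twist":0},
    {"tx":0.0475,"ty":0.0307,"tz":0,"twist":0},
    {"tx":0.0475,"ty":0.0307,"tz":0,"twist":0}
  ]
}}

```text
time_s: 1.6
eef_pos: [341.0, -313.9, 303.9]
orientation: [3.141, 0.0, 1.223]
force: [0.4, -0.2, -0.5]
opening: 0.3
gripper_force: 0.0
```

Emit:
{"name": "step_arm", "arguments": {
  "moves": [
    {"tx":0.0475,"ty":0.0307,"tz":0,"twist":0},
    {"tx":0.0475,"ty":0.0307,"tz":0,"twist":0},
    {"tx":0.0475,"ty":0.0307,"tz":0,"twist":0},
    {"tx":0.0475,"ty":0.0307,"tz":0,"twist":0},
    {"tx":0.0475,"ty":0.0307,"tz":0,"twist":0}
  ]
}}

```text
time_s: 2.22
eef_pos: [566.0, -142.5, 303.7]
orientation: [-3.141, 0.0, 1.224]
force: [0.8, -1.0, -0.5]
opening: 0.1
gripper_force: 0.0
```

Emit:
{"name": "step_arm", "arguments": {
  "moves": [
    {"tx":0,"ty":0,"tz":0,"twist":0},
    {"tx":0,"ty":0,"tz":0,"twist":0}
  ]
}}

```text
time_s: 2.48
eef_pos: [564.3, -143.8, 303.2]
orientation: [-3.14, 0.001, 1.225]
force: [-0.0, -0.0, -0.2]
opening: 0.1
gripper_force: 0.0
```

```bash
python3 -c "
from st import *
rep()"
```

```text
t 2.48 tip rel pivot: y(tool x) -45.2 x(tool y) 0.1 tip z 230.2 ori [-179.9    0.    70.2] F [-0.  -0.  -0.2] j [-0.25  0.41  0.24  1.4  -0.    1.67] 0.05654036414923231
```

Emit:
{"name": "step_arm", "arguments": {
  "moves": [
    {"tx":0,"ty":0,"tz":0.04,"twist":0},
    {"tx":0,"ty":0,"tz":0.035,"twist":0},
    {"tx":0,"ty":0,"tz":0.01,"twist":0},
    {"tx":0,"ty":0,"tz":0.005,"twist":0}
  ]
}}

```text
time_s: 2.98
eef_pos: [564.3, -144.8, 214.4]
orientation: [3.141, 0.0, 1.223]
force: [0.1, -0.3, -0.4]
opening: 0.1
gripper_force: 0.0
```

Emit:
{"name": "step_arm", "arguments": {
  "moves": [
    {"tx":-0.001,"ty":0,"tz":0.005,"twist":0},
    {"tx":-0.001,"ty":0,"tz":0.005,"twist":0},
    {"tx":-0.001,"ty":0,"tz":0.005,"twist":0},
    {"tx":-0.001,"ty":0,"tz":0.005,"twist":0},
    {"tx":-0.001,"ty":0,"tz":0.005,"twist":0}
  ]
}}

```text
time_s: 3.6
eef_pos: [563.1, -148.2, 188.3]
orientation: [-3.141, -0.001, 1.225]
force: [-0.4, -1.0, 0.5]
opening: -0.1
gripper_force: 0.4
```

```bash
cat >> st.py <<'E'
def look(k):
    rep();im=bot.capture("scene");cv2.imwrite(f"pics/{k}.png",cv2.resize(im[150:330,190:400],None,fx=3,fy=3)[:,:,::-1])
E
python3 -c "
from st import *
look('a1')"
```

```text
t 3.6 tip rel pivot: y(tool x) -49.8 x(tool y) 0.4 tip z 115.3 ori [-180.    -0.    70.2] F [-0.4 -1.   0.5] j [-0.26  0.47  0.03  1.13  0.    1.66] -0.13958601714790903
```

View pics/a1.png

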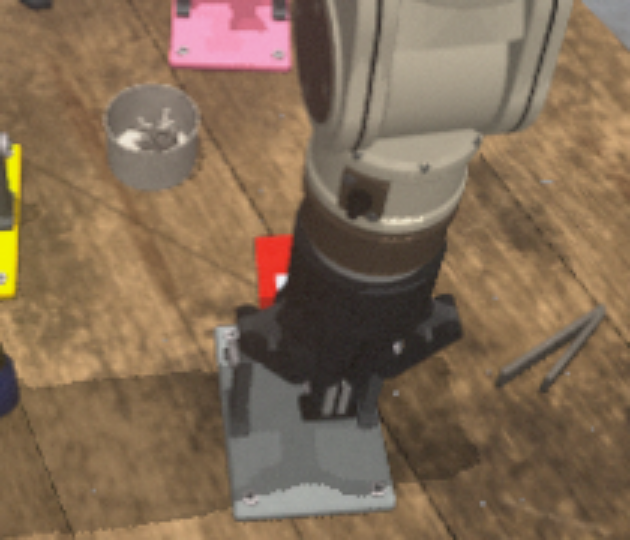

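The gripper hides the tail, and the paddle is only visible at (275,265), slightly raised if at all. The contact force is small, so I continue pressing gently.

Emit:
{"name": "step_arm", "arguments": {
  "moves": [
    {"tx":0,"ty":0,"tz":0.005,"twist":0},
    {"tx":0,"ty":0,"tz":0.005,"twist":0},
    {"tx":0,"ty":0,"tz":0.005,"twist":0}
  ]
}}

```text
time_s: 4.03
eef_pos: [563.0, -148.5, 173.4]
orientation: [-3.141, 0.0, 1.225]
force: [-0.0, -0.8, 0.8]
opening: -0.2
gripper_force: 0.3
```

Emit:
{"name": "step_arm", "arguments": {
  "moves": [
    {"tx":0,"ty":0,"tz":0.005,"twist":0},
    {"tx":0,"ty":0,"tz":0.005,"twist":0}
  ]
}}

```text
time_s: 4.28
eef_pos: [563.0, -148.4, 163.5]
orientation: [-3.141, -0.0, 1.225]
force: [-0.6, 0.2, 1.4]
opening: 0.3
gripper_force: 0.4
```

```bash
python3 - <<'E'
from st import *
look('a2')
cv2.imwrite('pics/a2w.png',bot.capture('wrist')[:,:,::-1])
a=cv2.imread('pics/a2.png');b=cv2.imread('pics/a2w.png');t=bot.capture('top')[130:250,260:400,::-1]
a=cv2.resize(a,(400,343));b=cv2.resize(b,(400,300));t=cv2.resize(t,(400,343))
o=np.zeros((600,800,3),np.uint8);o[:300,:400]=b;o[:343,400:]=a;o[300:600,:400]=cv2.resize(t,(400,300));cv2.imwrite('pics/m2.png',o)
E
```

```text
t 4.28 tip rel pivot: y(tool x) -50.0 x(tool y) 0.5 tip z 90.5 ori [-180.    -0.    70.2] F [-0.6  0.2  1.4] j [-0.26  0.49 -0.    1.08  0.    1.66] 0.28539265788879487
```

View pics/m2.png

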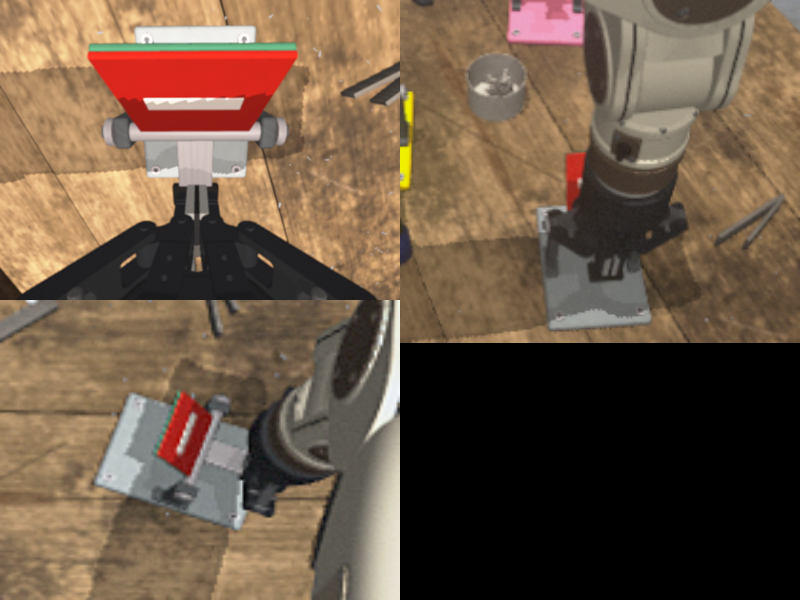

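The paddle is at about 50° (wrist view: red face with the green rim at its top edge, row 47), and the fingertips are on the tail. I press further, to roughly 78°.

Emit:
{"name": "step_arm", "arguments": {
  "moves": [
    {"tx":0,"ty":0,"tz":0.005,"twist":0},
    {"tx":0,"ty":0,"tz":0.005,"twist":0}
  ]
}}

```text
time_s: 4.68
eef_pos: [563.2, -148.5, 153.8]
orientation: [3.141, -0.0, 1.225]
force: [-0.3, 0.2, 0.6]
opening: 0.2
gripper_force: 0.3
```

Emit:
{"name": "step_arm", "arguments": {
  "moves": [
    {"tx":0,"ty":0,"tz":0.004,"twist":0},
    {"tx":0,"ty":0,"tz":0.004,"twist":0},
    {"tx":0,"ty":0,"tz":0.002,"twist":0},
    {"tx":0,"ty":0,"tz":0,"twist":0}
  ]
}}

```text
time_s: 5.18
eef_pos: [562.9, -148.6, 143.6]
orientation: [-3.141, 0.0, 1.225]
force: [-0.7, 0.4, 0.2]
opening: -0.1
gripper_force: 0.0
```

```bash
python3 - <<'E'
from st import *
look('a3')
b=bot.capture('wrist')[:,:,::-1];t=bot.capture('top')[130:250,260:400,::-1]
cv2.imwrite('pics/m3.png',np.hstack([cv2.resize(b,(400,300)),cv2.resize(t,(400,300))]))
E
```

```text
t 5.17 tip rel pivot: y(tool x) -50.2 x(tool y) 0.4 tip z 70.6 ori [-180.     0.    70.2] F [-0.7  0.4  0.2] j [-0.26  0.51 -0.03  1.03 -0.    1.66] -0.14395595072945094
```

View pics/m3.png

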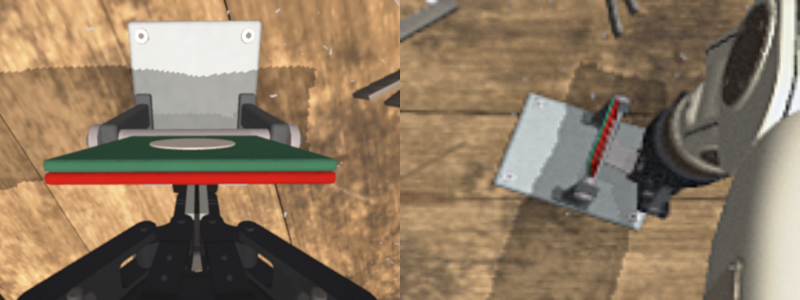

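The paddle is nearly upright: the wrist view shows its top edge at row 170 with the green side just visible. I retreat upward, cross over it and come down on the +y side.

Emit:
{"name": "step_arm", "arguments": {
  "moves": [
    {"tx":-0.005,"ty":0,"tz":-0.005,"twist":0},
    {"tx":-0.005,"ty":0,"tz":-0.02,"twist":0},
    {"tx":0,"ty":0,"tz":-0.04,"twist":0},
    {"tx":0,"ty":0,"tz":-0.04,"twist":0},
    {"tx":0,"ty":0,"tz":-0.04,"twist":0}
  ]
}}

```text
time_s: 5.95
eef_pos: [559.4, -158.3, 290.8]
orientation: [3.141, 0.0, 1.225]
force: [0.3, 0.0, -0.5]
opening: 0.2
gripper_force: 0.0
```

Emit:
{"name": "step_arm", "arguments": {
  "moves": [
    {"tx":0.02,"ty":0,"tz":0,"twist":0},
    {"tx":0.045,"ty":0,"tz":0,"twist":0},
    {"tx":0.045,"ty":0,"tz":0,"twist":0},
    {"tx":0.02,"ty":0,"tz":0,"twist":0},
    {"tx":0,"ty":0,"tz":0,"twist":0}
  ]
}}

```text
time_s: 6.58
eef_pos: [603.7, -34.4, 288.1]
orientation: [-3.14, 0.001, 1.227]
force: [0.1, -0.3, -1.1]
opening: -0.3
gripper_force: 0.0
```

```bash
python3 - <<'E'
from st import *
look('a4')
b=cv2.imread('pics/a4.png');t=bot.capture('top')[130:250,260:400,::-1]
cv2.imwrite('pics/m4.png',np.hstack([cv2.resize(b,(400,343)),cv2.resize(t,(400,343))]))
E
```

```text
t 6.58 tip rel pivot: y(tool x) 71.1 x(tool y) 0.1 tip z 215.1 ori [-179.9    0.    70.3] F [ 0.1 -0.3 -1.1] j [-0.06  0.46  0.28  1.39 -0.    1.86] -0.26735870258717925
```

View pics/m4.png

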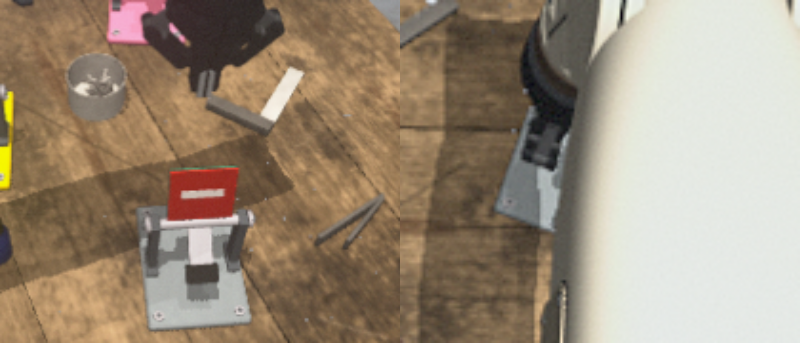

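The paddle stays upright on its own at (203,195), and the tool is clear on the +y side. I lower to tip z≈135 and push towards -y.

Emit:
{"name": "step_arm", "arguments": {
  "moves": [
    {"tx":0,"ty":0,"tz":0.035,"twist":0},
    {"tx":0,"ty":0,"tz":0.035,"twist":0},
    {"tx":0,"ty":0,"tz":0.01,"twist":0},
    {"tx":-0.02,"ty":0,"tz":0,"twist":0},
    {"tx":-0.02,"ty":0,"tz":0,"twist":0}
  ]
}}

```text
time_s: 7.3
eef_pos: [590.4, -75.2, 210.6]
orientation: [3.139, -0.0, 1.224]
force: [-0.3, 0.3, -0.0]
opening: 0.0
gripper_force: 0.0
```

Emit:
{"name": "step_arm", "arguments": {
  "moves": [
    {"tx":-0.005,"ty":0,"tz":0,"twist":0},
    {"tx":-0.005,"ty":0,"tz":0,"twist":0},
    {"tx":-0.005,"ty":0,"tz":0,"twist":0},
    {"tx":-0.005,"ty":0,"tz":0,"twist":0},
    {"tx":-0.005,"ty":0,"tz":0,"twist":0}
  ]
}}

```text
time_s: 7.92
eef_pos: [581.7, -96.8, 208.9]
orientation: [-3.142, -0.0, 1.225]
force: [-0.5, -0.2, -0.4]
opening: 0.4
gripper_force: 0.1
```

Emit:
{"name": "step_arm", "arguments": {
  "moves": [
    {"tx":-0.005,"ty":0,"tz":0,"twist":0},
    {"tx":-0.005,"ty":0,"tz":0,"twist":0},
    {"tx":-0.005,"ty":0,"tz":0,"twist":0},
    {"tx":-0.005,"ty":0,"tz":0,"twist":0},
    {"tx":-0.005,"ty":0,"tz":0,"twist":0}
  ]
}}

```text
time_s: 8.55
eef_pos: [573.1, -120.7, 208.9]
orientation: [3.142, 0.0, 1.225]
force: [-0.8, 1.1, -0.1]
opening: -0.0
gripper_force: 0.0
```

```bash
python3 - <<'E'
from st import *
rep()
E
```

```text
t 8.55 tip rel pivot: y(tool x) -20.5 x(tool y) 0.6 tip z 135.9 ori [180.    0.   70.2] F [-0.8  1.1 -0.1] j [-0.21  0.46  0.07  1.18 -0.    1.71] -0.04706836717386438
```

Emit:
{"name": "step_arm", "arguments": {
  "moves": [
    {"tx":-0.005,"ty":0,"tz":0.002,"twist":0},
    {"tx":-0.005,"ty":0,"tz":0.003,"twist":0},
    {"tx":-0.004,"ty":0,"tz":0.004,"twist":0},
    {"tx":-0.003,"ty":0,"tz":0.005,"twist":0},
    {"tx":-0.002,"ty":0,"tz":0.005,"twist":0}
  ]
}}

```text
time_s: 9.18
eef_pos: [566.6, -138.4, 189.4]
orientation: [-3.141, -0.0, 1.225]
force: [0.1, -0.1, -0.9]
opening: -0.1
gripper_force: 0.0
```

Emit:
{"name": "step_arm", "arguments": {
  "moves": [
    {"tx":-0.001,"ty":0,"tz":0.005,"twist":0},
    {"tx":0,"ty":0,"tz":0.004,"twist":0},
    {"tx":0,"ty":0,"tz":0,"twist":0}
  ]
}}

```text
time_s: 9.55
eef_pos: [566.2, -139.0, 180.4]
orientation: [-3.141, 0.0, 1.225]
force: [-0.2, 0.4, -0.2]
opening: -0.1
gripper_force: 0.0
```

```bash
python3 - <<'E'
from st import *
look('a5')
b=bot.capture('wrist')[:,:,::-1];t=cv2.imread('pics/a5.png')
cv2.imwrite('pics/m5.png',np.hstack([cv2.resize(b,(400,300)),cv2.resize(t,(400,300))]))
E
```

```text
t 9.55 tip rel pivot: y(tool x) -40.0 x(tool y) 0.3 tip z 107.4 ori [-179.9    0.    70.2] F [-0.2  0.4 -0.2] j [-0.24  0.48  0.03  1.12  0.    1.68] -0.1321145869535149
```

View pics/m5.png

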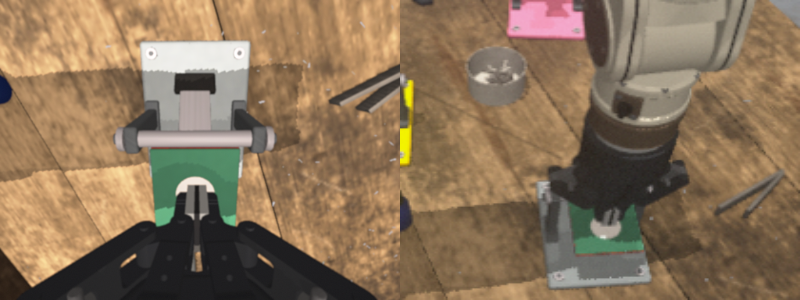

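The paddle now lies on the -y side with green up (wrist view (195,190)) and the tail on the +y side. I retreat straight up and check that it is level.

Emit:
{"name": "step_arm", "arguments": {
  "moves": [
    {"tx":0,"ty":0,"tz":-0.03,"twist":0},
    {"tx":0,"ty":0,"tz":-0.05,"twist":0},
    {"tx":-0.06,"ty":0,"tz":-0.01,"twist":0},
    {"tx":-0.06,"ty":0,"tz":0,"twist":0},
    {"tx":-0.06,"ty":0,"tz":0,"twist":0}
  ]
}}

```text
time_s: 10.28
eef_pos: [505.2, -309.8, 271.8]
orientation: [3.14, 0.0, 1.226]
force: [1.6, 0.3, 0.6]
opening: -0.2
gripper_force: 0.0
```

Emit:
{"name": "step_arm", "arguments": {
  "moves": [
    {"tx":-0.06,"ty":0,"tz":0,"twist":0},
    {"tx":-0.06,"ty":0,"tz":0,"twist":0},
    {"tx":0,"ty":0,"tz":0,"twist":0},
    {"tx":0,"ty":0,"tz":0,"twist":0}
  ]
}}

```text
time_s: 10.78
eef_pos: [464.6, -421.4, 270.9]
orientation: [-3.141, -0.001, 1.224]
force: [0.0, 0.4, -0.4]
opening: -0.2
gripper_force: 0.0
```

```bash
python3 - <<'E'
from st import *
rep();pics=[]
for n in("scene","top"):
    im=bot.capture(n);h=cv2.cvtColor(im,cv2.COLOR_RGB2HSV);m=((h[...,0]>65)&(h[...,0]<95)&(h[...,1]>90)).astype(np.uint8)
    p=proj(n,piv-41*ey+[0,0,3])[0].astype(int);k=np.zeros_like(m);k[p[1]-30:p[1]+30,p[0]-30:p[0]+30]=1
    cs,_=cv2.findContours(m*k,0,2)
    if cs: print(n,cv2.minAreaRect(onplane(n,max(cs,key=cv2.contourArea)[:,0],98.).astype(np.float32)),"exp",(piv-41*ey)[:2])
    pics.append(cv2.resize(im[:,:,::-1],(400,300)))
cv2.imwrite('pics/m6.png',np.hstack(pics))
E
```

```text
t 10.78 tip rel pivot: y(tool x) -340.2 x(tool y) 0.3 tip z 197.9 ori [-180.    -0.    70.1] F [ 0.   0.4 -0.4] j [-0.74  0.51  0.32  1.38  0.    1.18] -0.16058187654704265
top ((565.0888671875, -139.61569213867188), (66.72432708740234, 64.9992904663086), 70.07341003417969) exp [ 565.61174527 -139.77611153]
```

View pics/m6.png

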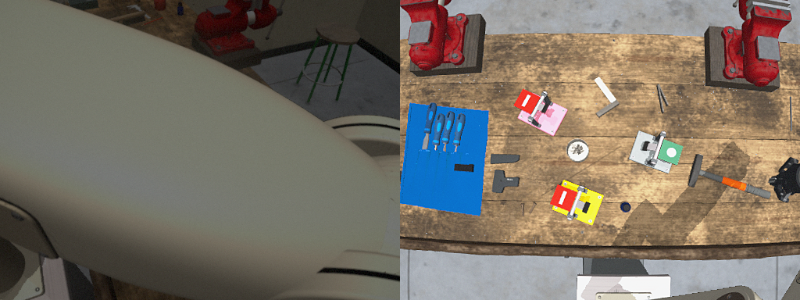

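The top view shows green with the white disc at (672,153). The plate is 66.7x65 mm and centred within 1 mm of the expected level position. The tin, bottle and square have not moved, and the arm is clear.

```bash
python3 -c "
from plant import bot
print(bot.sign_off())"
```

```text
the job is handed in; nothing more can be done
None
```

The grey stand's paddle is turned over and lies flat on the -y side with green up; the tin, bottle and square look unmoved in the top view, and I handed the job in at about 11 s with the arm clear.

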